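# Fit the right cup to the vortex mixer and hold a tube in it

### The job

Two look-alike black tube cups came back from washing, and only one has the socket for this vortex mixer's drive post: find it by trying the cups on the post, leave the one that fits pushed fully home on it, and stand the other upright in the steel tray. Then take the test tube with the purple cap out of the rack, stand it upright in the fitted cup and push it down so that the mixer's sprung head sinks about 5 mm (it runs from 3 mm on, and must stay clear of the stop at 8 mm), keep it so for a few seconds, and finish while still gripping the tube and holding it pressed there. Leave the other tube in its place and do not bump into the bottles and the spirit lamp behind the work.

Things in the scene. Friction and masses are not known exactly. Their poses are not given: they have to be found in the camera images.
- mixer: white round vortex mixer with a blue band and a black dial on its front, fixed to the bench; 132 mm across, its white cover 86 mm high. Origin at the centre of its underside; z up, the dial faces its -x. Its sprung aluminium head stands on its axis and needs no switch: pressing it down is what starts it
- shoulder (a point): centre of the flat top face of the mixer's head, 38 mm across, 100 mm above the bench when not pressed; it sinks with the head. The steel drive post stands up from it on the axis: 12 mm thick for 11.5 mm, then tapering to 7 mm at its tip, 16 mm above this point. A fitting cup's underside rests flat on this face
- plunger (a joint): how far the mixer's head is pressed down, in m: 0 = up, 0.008 = on its stop. Spring: 2 N to start it, then 1 N more per mm (7 N at 5 mm); it comes back up when let go
- cup_a: black rubber tube cup, mouth up, 44 mm high, 60 g: foot 32 mm across up to 14 mm, then 42 mm across from 20 mm up to the rim (grip there). Round recess in the top, 24 mm wide at its floor, which is 21 mm above the underside, 32 mm at the rim. In the underside, out of sight while it stands, an 18 mm deep round socket. Origin at the centre of its underside, z up
- cup_b: second black rubber tube cup, outwardly the same as cup_a. Only the sockets underneath differ: in one of the two cups it is 14 mm wide and slides fully down the mixer's post, in the other it is 9 mm wide and stops on the post's tip, the cup then standing 14 mm too high. Origin at the centre of its underside, z up
- rack: open blue plastic test-tube rack, fixed, 166 mm long along its y, 48 mm high; the floor 54 mm and the top plate 30 mm wide along its x. A row of four tube holes along its y, 38 mm apart, the outer ones 57 mm from the middle; tubes stand on its floor, 5 mm above the bench. Origin at the centre of its underside, z up
- tube_purple: glass test tube with a purple push-on cap, upright in the rack, 20 g: glass 16 mm thick, with a round bottom; the cap, 19 mm thick, covers it from 99 to 120 mm above the bottom. Origin at the bottom of the glass, z along the tube to the cap
- tube_yellow: the same kind of tube with a yellow cap, in another hole of the rack; to be left there
- tray: shallow stainless tray, fixed, 130 mm (x) by 170 mm (y) outside, 20 mm high, 3 mm walls and floor. Origin at the centre of its underside
- tray_floor (a point): centre of the tray's inner floor, 3 mm above the bench; axes as the tray's
- sample_2: white sample bottle with a blue cap, 51 mm across, 100 mm high, behind the mixer; bystander
- dropper_3: small brown dropper bottle, 33 mm across, 100 mm high, behind the mixer; bystander
- spirit_lamp: glass spirit lamp with a white top, 72 mm across, 72 mm high, behind the rack; bystander

How it is judged (in metres and radians):
On the way, in this order (a step that is already met when the one before it is completed fails the run):
1. the cup that fits is fully home on the mixer's post and let go, the other stands in the tray and is let go (z of cup_b in the frame of shoulder between -0.003 and 0.003 m and horizontal distance between cup_b and shoulder below 0.004 m and angle between cup_b's own z axis and vertical below 0.12 rad and contact force between the fingers and cup_b below 0.5 N and x of cup_a in the frame of tray_floor between -0.06 and 0.06 m and y of cup_a in the frame of tray_floor between -0.08 and 0.08 m and z of cup_a in the frame of tray_floor below 0.006 m and angle between cup_a's own z axis and vertical below 0.2 rad and linear speed of cup_a below 0.03 m/s and contact force between the fingers and cup_a below 0.5 N), for 0.2 s.
2. the purple tube, upright in the fitted cup and gripped, keeps the mixer's head pressed down between 3 and 7 mm for 2 s (z of cup_b in the frame of shoulder between -0.003 and 0.003 m and horizontal distance between cup_b and shoulder below 0.004 m and angle between cup_b's own z axis and vertical below 0.12 rad and contact force between the fingers and cup_b below 0.5 N and value of joint plunger between 0.003 and 0.007 m and horizontal distance between tube_purple and cup_b below 0.008 m and z of tube_purple in the frame of cup_b between 0.016 and 0.026 m and angle between tube_purple's own z axis and vertical below 0.15 rad and contact force between the fingers and tube_purple above 2 N and contact force between tube_purple and cup_b above 2 N and contact force between the arm and mixer below 0.5 N), for 2 s.
At the end, for the whole second after the job is handed in: cup_b is home on the post (within 3 mm, level), not touched; cup_a stands on the tray floor; the gripped purple tube, within 8 degrees of upright, stands on the floor of cup_b's recess and keeps the head pressed 3 to 7 mm; the arm does not touch the mixer (all of step 2 and x of cup_a in the frame of tray_floor between -0.06 and 0.06 m and y of cup_a in the frame of tray_floor between -0.08 and 0.08 m and z of cup_a in the frame of tray_floor below 0.006 m and angle between cup_a's own z axis and vertical below 0.2 rad and linear speed of cup_a below 0.03 m/s and contact force between the fingers and cup_a below 0.5 N); the arm keeps its last pose, push and grip.
It fails at once if the yellow tube is shifted by more than 30 mm or tipped over (distance of tube_yellow from where it was at the start of the episode above 0.03 m or angle between tube_yellow's own z axis and vertical above 0.5 rad).
It fails at once if sample_2 is bumped with more than 5 N (contact force between anything else and sample_2 above 5 N).
It fails at once if dropper_3 is bumped with more than 5 N (contact force between anything else and dropper_3 above 5 N).
It fails at once if spirit_lamp is bumped with more than 5 N (contact force between anything else and spirit_lamp above 5 N).
It also fails if it takes over 67 s, if anything falls off the work surface, if the arm or the gripper's body presses on something with over 40 N, if the wrist force passes 120 N, or if a joint passes its speed limit or range.

### The arm

A 6-joint arm with a two-finger parallel gripper is mounted at the origin on a cart in front of the work surface, level with it; the furniture and walls round the work are solid. World frame = base frame: x ahead of the robot, y to its left, z up, the work surface at z = 0. Lengths are in mm, angles in rad, forces in N, time in s.
With the tool pointing down it reaches from about 400 to 825 mm from the base axis. Payload 7 kg.
Tool frame: the origin (TCP) lies at the very end of the fingers, on their centre line; the grasp point (between the pads) lies 19 mm behind it; z points along the fingers, y is the line along which they close (so a half turn about z gives the same grasp; the last joint's range is limited). The gripper opens to 88 mm and grips with 3 to 60 N. Pads are 19 mm wide; open, the fingers measure 130 mm over their backs; the gripper's body (78 mm by 193 mm) begins 47 mm behind the grasp point.
Start: joints at [1.581, 0.359, 0.012, 0, -1.224, -0.288], TCP at [185.122, 649.096, 226.561] pointing down, gripper open.
Joint ranges: [-3.07, 3.07], [-1.43, 2.12], [-1.02, 1.25], [-3.03, 1.67], [-3.05, -0], [-3.03, 3.03]. Speed limits (rad/s): [2.39, 2.39, 3.01, 3.14, 3.14, 3.14].

### API

Orientations are given as a unit quaternion [x, y, z, w].
In Python, from plant import bot gives the robot as it stands. Calls block until the motion is done:
- bot.move_ptp(position, orientation): joint-space move of the TCP to a pose.
- bot.line_to(position, velocity=150, ori=None): straight line of the TCP; ori=None keeps the orientation; velocity is the mean speed in mm/s.
- bot.move_joints(angles): joint-space move.
- bot.move_gripper(opening, force=None): finger opening in mm; force is the grip in N (None keeps the last); returns when the fingers have stopped.
- bot.pause(seconds).
- bot.solve_ik(position, orientation): joint angles nearest the present ones, or None.
- bot.read_state(): the state.
- bot.camera(name): name is "scene" or "top"; returns the picture (400x640x3 uint8, red, green, blue); there is no depth.
- bot.get_calibration(name): a dict with "fx", "fy", "cx", "cy" (pixels), "distortion" ([k1, k2, p1, p2, k3] as OpenCV has them; the pictures are not rectified), "view" (4x4, takes a point from world to camera coordinates). Camera axes: x right, y up, looking along -z (the intrinsics and any distortion apply to the point x, -y, -z); pixel columns grow to the right and rows downward; lengths in mm; the calibration is good to about 2 mm. A picture is of the moment at which its call begins. get_calibration takes no time and is no camera call.
A pose or a line that the arm cannot do raises bot.Unreachable and nothing moves.
- bot.close_job(): hands the job in; it is judged then, once.
The state is a dict: "t": time; "joint_pos": joint angles; "qvel": joint speeds; "tau": joint torques, N m; "tcp_pos": TCP position; "eef_rot": TCP orientation; "contact_force": force on the tool from outside, world axes, zero at the start; "moment": the same for the moment, N m; "width": finger opening in mm; "finger_force": force on a finger pad.
Only numpy, scipy, OpenCV 4.12 (cv2) and the standard library are available. Lean on these libraries where they do the work, as an engineer would, in place of code of your own. Each camera call takes 0.05 s, during which the arm holds its last target. There are 200 camera calls.

## Working session

There is one attempt and no reset: what is moved stays moved. The work goes in short steps, each a Python script; the robot and the scene stay as the last script left them, time stands still between calls to the robot, and variables do not carry over. Pictures are saved under pics/ and viewed, at most 10 in all, crops included, and the job is handed in when it is done.

```bash
mkdir -p pics; ls
python3 - <<'E'
from plant import bot
import cv2, numpy as np
for n in("scene","top"):
    im=bot.camera(n); cv2.imwrite(f"pics/{n}0.png",im[:,:,::-1])
    c=bot.get_calibration(n); print(n,{k:np.round(v,3).tolist() for k,v in c.items()})
s=bot.read_state(); print(s)
E
```

```text
pics
scene {'fx': 429.145, 'fy': 429.145, 'cx': 320.523, 'cy': 187.833, 'distortion': [0.021, 0.0, 0.0, 0.0, 0.0], 'view': [[0.547, -0.837, 0.005, -313.709], [0.548, 0.362, 0.754, -376.393], [-0.633, -0.41, 0.656, -864.465], [0.0, 0.0, 0.0, 1.0]]}
top {'fx': 393.78, 'fy': 393.78, 'cx': 319.809, 'cy': 195.104, 'distortion': [-0.01, 0.0, 0.0, 0.0, 0.0], 'view': [[0.026, -1.0, -0.011, 8.072], [0.989, 0.024, 0.145, -571.347], [-0.145, -0.015, 0.989, -973.651], [0.0, 0.0, 0.0, 1.0]]}
{'t': 0.1, 'joint_pos': array([ 1.58107086e+00,  3.59290249e-01,  1.11799461e-02, -2.82638253e-04,
       -1.22412147e+00, -2.88105071e-01]), 'qvel': array([-0.0028056 , -0.00083532,  0.00229971,  0.00281319, -0.00075686,
       -0.00054546]), 'tau': array([-1.32570232e-03, -5.84166098e+01,  2.93749076e+01,  7.01548263e+00,
        1.01277253e-02, -4.92106869e-05]), 'tcp_pos': array([185.0443388 , 648.69562958, 225.75005792]), 'eef_rot': array([ 9.90359854e-01, -1.38516525e-01, -2.47211885e-05,  7.29499789e-04]), 'contact_force': array([ 0.07631976, -0.5515147 , -0.48483552]), 'moment': array([-0.03421865, -0.00607978,  0.00978823]), 'finger_force': 0.0, 'width': 87.68602129713359}
```

View pics/scene0.png

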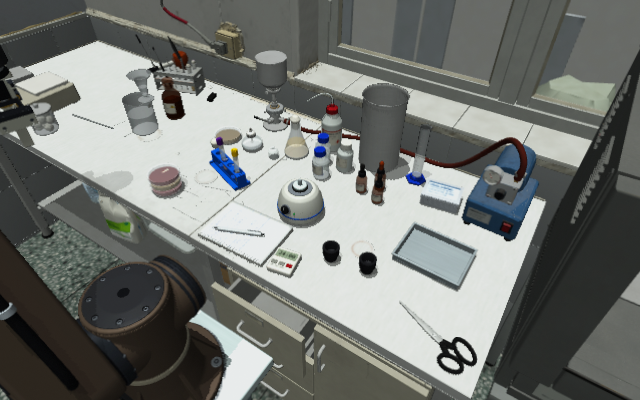

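View pics/top0.png

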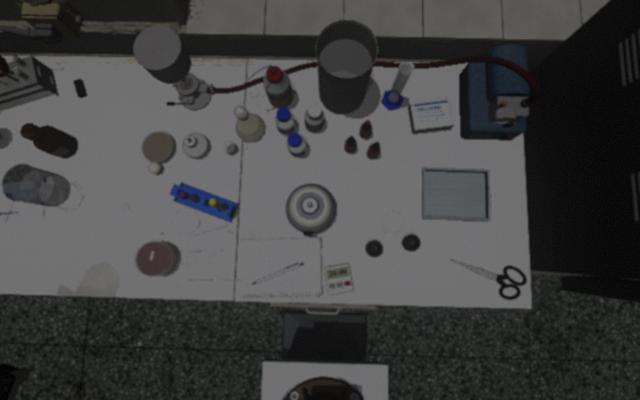

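The two cups are near (331,251) and (367,262) in scene and (374,247) and (411,242) in top. The mixer is at top (311,207), the rack at (204,202) and the tray at (455,194). Next I'll enlarge both views.

```bash
python3 - <<'E'
import cv2, numpy as np
t=cv2.imread("pics/top0.png");s=cv2.imread("pics/scene0.png")
t=np.clip(t.astype(float)*1.6,0,255).astype(np.uint8)
a=cv2.resize(t[165:265,160:290+210-0],None,fx=2.35,fy=2.35,interpolation=2)
b=cv2.resize(s[130:290,195:480],None,fx=2.8,fy=2.8,interpolation=2)
w=800
a=cv2.resize(a,(w,int(a.shape[0]*w/a.shape[1])))[:,:]
b=cv2.resize(b,(620,348))
o=np.zeros((a.shape[0]+348,w,3),np.uint8);o[:a.shape[0]]=a;o[a.shape[0]:,:620]=b;print(o.shape)
cv2.imwrite("pics/crop1.png",o)
E
cat > h.py <<'E'
from plant import bot
import cv2, numpy as np
from scipy.optimize import least_squares
F=np.diag([1.,-1,-1])
def cal(n):
    c=bot.get_calibration(n);V=np.array(c["view"]);K=np.array([[c["fx"],0,c["cx"]],[0,c["fy"],c["cy"]],[0,0,1]])
    return K,np.array(c["distortion"],float),F@V[:3,:3],F@V[:3,3]
def proj(n,P):
    K,d,R,t=cal(n);return cv2.projectPoints(np.atleast_2d(P).astype(float),cv2.Rodrigues(R)[0],t,K,d)[0][:,0]
def ray(n,uv):
    K,d,R,t=cal(n);p=cv2.undistortPoints(np.array([[uv]],float),K,d)[0,0]
    return -R.T@t,R.T@np.array([p[0],p[1],1])
def onz(n,uv,z):
    o,d=ray(n,uv);return o+d*(z-o[2])/d[2]
def tri(uvs,uvt):
    r=least_squares(lambda P:np.r_[proj("scene",P)[0]-uvs,proj("top",P)[0]-uvt],[600,0,50]);return r.x,r.fun
E
```

```text
(583, 800, 3)
```

View pics/crop1.png

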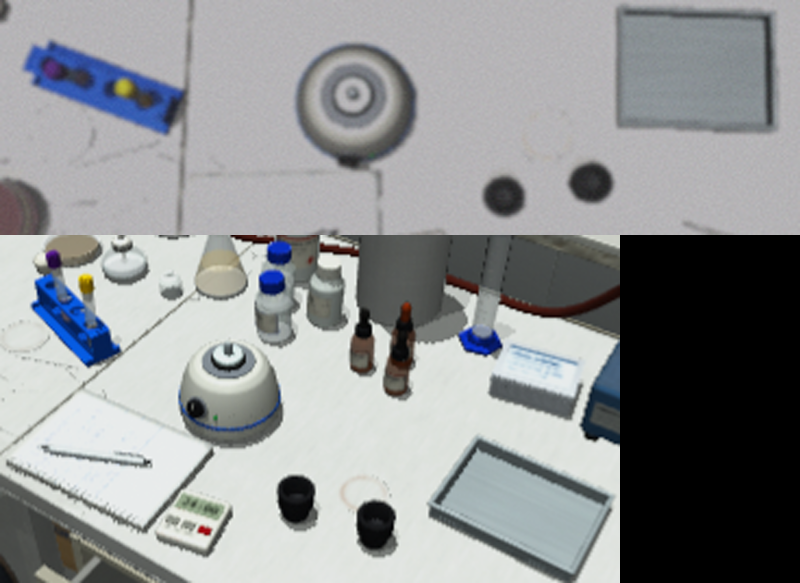

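The crop shows the purple cap in the rack's outermost left hole (crop 53,68) and yellow in the third hole (125,87). The bright head disc is at (352,95) with the post dot at its centre, and the cups are at (503,195) and (591,182). Next I'll measure these.

```bash
cat > m1.py <<'E'
from h import *
t=cv2.imread("pics/top0.png");s=cv2.imread("pics/scene0.png")
def blobs(im,mask,box,amin=6):
    x0,y0,x1,y1=box;m=np.zeros(mask.shape,np.uint8);m[y0:y1,x0:x1]=mask[y0:y1,x0:x1]
    n,_,st,c=cv2.connectedComponentsWithStats(m)
    return [(c[i].round(2).tolist(),st[i].tolist()) for i in range(1,n) if st[i,4]>=amin]
g=lambda im:im.max(axis=2).astype(int)
for n in("scene","top"):
    K,d,R,tt=cal(n);print(n,"cam at",(-R.T@tt).round())
print("cups top",blobs(t,g(t)<62,(355,225,435,262)))
print("cups scene",blobs(s,g(s)<60,(315,232,385,280)))
ht=cv2.cvtColor(t,40).astype(int);hs=cv2.cvtColor(s,40).astype(int)
for nm,lo,hi in(("purple",128,165),("yellow",18,34),("blue",100,127)):
    for n,h,b in(("top",ht,(160,175,245,228)),("scene",hs,(200,125,255,195))):
        print(nm,n,blobs(0,((h[...,0]>=lo)&(h[...,0]<=hi)&(h[...,1]>110)&(h[...,2]>40)).astype(np.uint8),b))
m=((ht[...,0]>=95)&(ht[...,0]<=127)&(ht[...,1]>60));ys,xs=np.nonzero(m[180:240,280:342]);
print("band top",len(xs),cv2.fitEllipse(np.c_[xs+280,ys+180].astype(np.float32)) if len(xs)>5 else 0)
print(g(t)[196:217,298:324])
print(g(s)[174:200,284:318])
E
python3 m1.py
```

```text
scene cam at [-170. -481.  853.]
top cam at [ 424.    7. 1046.]
cups top [([410.76, 242.4], [402, 234, 18, 17, 229]), ([373.87, 248.26], [366, 240, 17, 17, 215])]
cups scene [([330.53, 250.91], [323, 241, 16, 22, 289]), ([367.0, 262.88], [359, 253, 18, 22, 308])]
purple top [([181.57, 193.94], [179, 191, 6, 7, 35])]
purple scene [([219.0, 140.71], [216, 137, 7, 8, 42])]
yellow top [([212.67, 202.19], [209, 199, 8, 7, 43])]
yellow scene [([234.21, 151.87], [231, 148, 7, 9, 53])]
blue top [([203.37, 201.34], [171, 183, 67, 39, 972])]
blue scene [([228.08, 170.24], [210, 148, 40, 43, 744])]
band top 2 0
[[112 103  97  88  83  82  83  80  78  73  71  71  71  69  72  76  79  78
   84  81  81  86  96 106 113 110]
 [105  97  87  83  82  80  77  72  76  74  77  77  79  72  68  67  71  75
   80  83  80  80  87  98 106 112]
 [ 96  89  86  83  81  75  71  72  81  89  95 101 100  95  86  80  68  66
   75  80  83  80  82  84  99 109]
 [ 89  83  85  82  78  71  76  88 100 109 111 114 116 112 109 103  89  69
   65  72  78  83  82  80  90 104]
 [ 86  83  83  80  73  75  91 107 113 114 114 114 112 11
[... 4764 characters left out ...]
 217 220 226 230 234 232 231 223 206 176 119 124 122 120 119 115 115
  101 111 137 206 209 222 231 231 227 216 207 200 196 188 170 139]
 [206 216 219 220 224 230 234 234 234 232 223 207 208 207 207 206 205 205
  203 205 212 232 232 232 230 224 214 206 202 199 192 174 149 128]
 [192 208 217 219 220 224 227 229 234 234 234 234 234 234 234 234 233 234
  234 234 234 233 229 225 218 211 206 203 201 191 180 156 131 124]
 [172 193 206 213 219 221 221 224 228 228 230 232 235 235 235 235 235 234
  232 230 227 224 219 213 209 206 203 200 190 176 158 138 126 121]
 [163 172 186 201 210 216 219 220 222 221 224 226 229 228 228 227 229 226
  225 222 216 213 212 210 207 204 196 187 172 150 140 131 127 121]]
```

```bash
cat > m2.py <<'E'
from h import *
def show(n,us,ut,zt,zs):
    P,r=tri(us,ut);print(n,"tri",P.round(1),"res",r.round(2),"top@z",onz("top",ut,zt)[:2].round(1),"scene@z",onz("scene",us,zs)[:2].round(1))
show("head",[299.6,184.5],[309.4,204.8],100,100)
show("purple",[219.0,140.7],[181.6,193.9],117,115)
show("yellow",[234.2,151.9],[212.7,202.2],117,115)
show("cupL",[330.5,250.9],[373.9,248.3],38,26)
show("cupR",[367,262.9],[410.8,242.4],38,26)
t=cv2.imread("pics/top0.png")
# rack hole row direction from blue min-area rect
h=cv2.cvtColor(t,40);m=((h[...,0]>100)&(h[...,0]<127)&(h[...,1]>110)&(h[...,2]>40)).astype(np.uint8);m[:175]=0;m[228:]=0;m[:,:160]=0;m[:,245:]=0
print(cv2.minAreaRect(cv2.findContours(m,0,1)[0][0]))
# tray outer corners
g=t.max(2).astype(int); print(g[190,410:500]); print(g[160:228,455])
for c in[(422,167),(489,168),(489,220),(422,220)]: print(onz("top",c,20).round(0))
E
python3 m2.py
```

```text
head tri [538.6  45.8  97.9] res [-0.17  0.02  0.12 -0.09] top@z [538.1  46. ] scene@z [536.9  44. ]
purple tri [555.9 353.7 112.9] res [-0.37 -0.01  0.23 -0.19] top@z [554.9 352.8] scene@z [554.4 350.5]
yellow tri [537.5 276.9 113.9] res [-0.36 -0.    0.23 -0.19] top@z [536.7 276.5] scene@z [537.  274.8]
cupL tri [ 438.3 -118.8   28.8] res [ 0.26 -0.03 -0.22  0.16] top@z [ 438.6 -118.2] scene@z [ 439.9 -117.1]
cupR tri [ 455.6 -213.2   28.2] res [ 0.31 -0.06 -0.27  0.19] top@z [ 455.8 -211.7] scene@z [ 456.7 -211.9]
((202.869873046875, 201.01370239257812), (66.71345520019531, 19.311790466308594), 20.556045532226562)
[114 116 115 112 115 113 115 114 115 115 114 100  77  76  84  88  92  92
  95  95  91  93  92  91  93  92  94  92  93  92  90  93  93  92  93  91
  92  92  92  94  93  92  94  90  90  94  91  92  93  93  90  91  91  92
  91  90  92  90  90  87  90  91  89  91  90  91  87  87  91  90  88  87
  88  89  81  55  30  43  71  92 107 113 114 114 114 115 114 112 114 113]
[114 114 116 114 114 114 114 110  99  84  63  48  65  87  93  92  90  93
  94  93  94  92  92  95  92  94  93  92  90  92  94  94  93  93  91  94
  92  94  93  93  92  93  93  96  92  91  91  92  94  94  93  94  94  94
  93  90  81  78  77  80  94 109 115 115 116 115 114 115]
[ 656. -247.   20.]
[ 658. -424.   20.]
[ 519. -419.   20.]
[ 515. -245.   20.]
```

Triangulation agrees to within about 2 mm and the heights match:

| Thing | x, y (mm) |
|---|---|
| head | 537.8, 45.2 |
| purple tube | 555.2, 352.3 |
| cup L | 439, -118 |
| cup R | 456, -212 |
| tray centre | 587, -334 |

I'll grasp cup L and try it on the post.

```bash
cat >> h.py <<'E'
def down(phi): # tool down, closing line at angle phi (deg) from world x
    a=np.radians(phi+90)/2; return [np.cos(a),np.sin(a),0,0]
HEAD=np.array([537.8,45.2]); TRAY=np.array([587.,-334.]); G=13 # tcp above cup underside
def st(tag=""):
    s=bot.read_state();print(tag,"t%.1f"%s["t"],"tcp",s["tcp_pos"].round(1),"F",s["contact_force"].round(1),"w %.1f"%s["width"],"ff %.1f"%s["finger_force"]);return s
def near(phi,p):
    js=[bot.solve_ik(list(p),down(phi+k)) for k in(0,180,-180)]
    q=bot.read_state()["joint_pos"];c=[(np.abs(j-q).max(),k) for j,k in zip(js,(0,180,-180)) if j is not None]
    return down(phi+min(c)[1])
def pick(xy,phi,tz=G):
    q=near(phi,[*xy,120]);bot.move_ptp([*xy,120],q);bot.line_to([*xy,tz],150);st("at");bot.move_gripper(30,20);return st("gripped")
def try_post(z1=100):
    z=121.+G; F0=bot.read_state()["contact_force"][2]
    while z>z1+G-1:
        z-=1.5;p=bot.read_state()["tcp_pos"];bot.line_to([*HEAD,z],40)
        s=bot.read_state();f=s["contact_force"][2]-F0
        print("cupz %.1f act %.1f f %.1f"%(z-G,s["tcp_pos"][2]-G,f))
        if f>5: break
    return s["tcp_pos"][2]-G
E
python3 - <<'E'
from h import *
pick((439,-118),0)
p=bot.read_state()["tcp_pos"];bot.line_to([p[0],p[1],165],200);st("up")
bot.line_to([*HEAD,165],200);bot.line_to([*HEAD,121+G],80);st("above")
try_post();st()
cv2.imwrite("pics/s1.png",cv2.resize(bot.camera("scene")[120:290,200:480,::-1],None,fx=2.5,fy=2.5,interpolation=2))
E
```

```text
at t3.8 tcp [ 439.5 -117.9   13.5] F [ 0.6 -0.4  0.6] w 87.5 ff 0.0
gripped t4.6 tcp [ 439.1 -118.    13. ] F [ 0.6 -0.4  1. ] w 41.7 ff 20.0
up t5.5 tcp [ 438.2 -118.   163.9] F [ 0.1  0.1 -1. ] w 42.0 ff 20.0
above t7.2 tcp [537.8  44.9 134.1] F [ 0.1 -0.3 -0.1] w 41.4 ff 20.0
cupz 119.5 act 119.8 f -0.4
cupz 118.0 act 118.0 f 1.2
cupz 116.5 act 116.4 f -0.4
cupz 115.0 act 114.9 f 0.1
cupz 113.5 act 113.5 f -0.6
cupz 112.0 act 112.2 f 1.7
cupz 110.5 act 110.7 f 2.5
cupz 109.0 act 109.3 f 3.2
cupz 107.5 act 107.7 f 3.4
cupz 106.0 act 106.4 f 5.0
 t9.7 tcp [538.3  45.3 119.4] F [3.3 0.7 5. ] w 42.1 ff 20.0
```

View pics/s1.png

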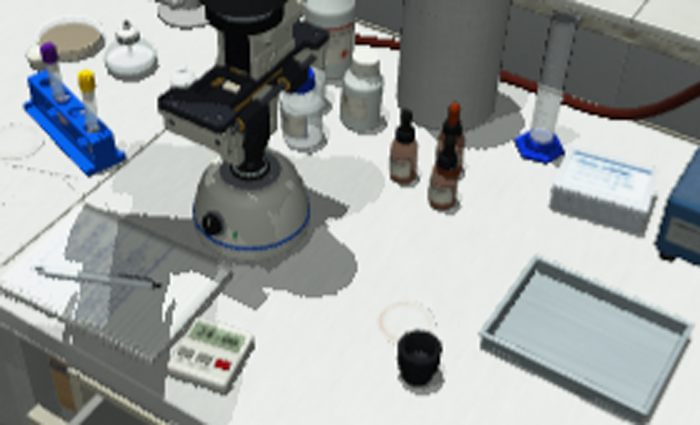

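The picture shows the cup over the post, with the arm well clear of the bottles. Fz grew from about 113 mm and the side force is Fx = +3.3 N. That could be a block or a misalignment, so I'll comply sideways and see whether the vertical force drops.

Run:
```python
from h import *
p=np.array([537.8,45.2])
bot.line_to([*p,112+G],40);st("112")
for k in range(5):
    F=bot.read_state()["contact_force"]; p=p+np.clip(F[:2]*0.4,-1.2,1.2)
    bot.line_to([*p,111+G],20);st("c%d"%k)
for z in(109,107,105):
    bot.line_to([*p,z+G],40);st("z%d"%z)
```

```text
112 t10.0 tcp [537.5  45.1 124.8] F [ 4.1 -0.6  2. ] w 41.7 ff 20.0
c0 t10.3 tcp [538.5  44.9 123.5] F [0.6 1.3 1.4] w 41.9 ff 20.0
c1 t10.5 tcp [538.8  45.4 123.7] F [-0.   1.   1.3] w 41.8 ff 20.0
c2 t10.8 tcp [538.9  45.7 123.9] F [-0.3  0.1  0.6] w 41.8 ff 20.0
c3 t11.0 tcp [538.9  45.7 123.9] F [ 0.4 -0.7  0.3] w 41.6 ff 20.0
c4 t11.3 tcp [539.   45.6 123.9] F [-0.6  0.8  0.7] w 42.1 ff 20.0
z109 t11.5 tcp [539.2  45.6 122. ] F [-2.4 -0.1  2.7] w 41.4 ff 20.0
z107 t11.8 tcp [539.3  45.6 120.1] F [-2.6 -0.3  4.2] w 41.7 ff 20.0
z105 t12.0 tcp [539.3  45.6 118.2] F [-3.2 -0.1  6.4] w 41.8 ff 20.0
```

Run:
```python
from h import *
p=np.array([538.7,45.6])
bot.line_to([*p,110+G],40);bot.pause(.2);st("110")
for z in np.arange(109,98.5,-1):
    bot.line_to([*p,z+G],25);s=st("z%.0f"%z);F=s["contact_force"]
    if F[2]>11:break
    p=p+np.clip(F[:2]*0.15,-.4,.4)
cv2.imwrite("pics/s2.png",cv2.resize(bot.camera("scene")[140:230,250:350,::-1],None,fx=6,fy=6,interpolation=2))
```

```text
110 t12.5 tcp [539.   45.6 123. ] F [ 0.4 -0.1  1. ] w 41.6 ff 20.0
z109 t12.8 tcp [539.   45.7 122. ] F [ 0.9 -0.2  2.8] w 41.8 ff 20.0
z108 t13.0 tcp [539.   45.6 121.1] F [ 1.  -0.5  3.3] w 41.7 ff 20.0
z107 t13.2 tcp [539.   45.5 120.1] F [1.1 0.3 4.5] w 41.4 ff 20.0
z106 t13.5 tcp [539.1  45.6 119.1] F [-0.9  0.7  5.4] w 41.8 ff 20.0
z105 t13.8 tcp [539.1  45.6 118.2] F [-0.4 -0.5  6. ] w 42.0 ff 20.0
z104 t14.0 tcp [539.1  45.6 117.3] F [0.1 0.3 7.5] w 42.1 ff 20.0
z103 t14.2 tcp [539.1  45.6 116.4] F [-1.4  0.2  7.7] w 41.4 ff 20.0
z102 t14.5 tcp [539.1  45.6 115.6] F [-0.5  0.2  8.8] w 42.0 ff 20.0
z101 t14.8 tcp [539.2  45.7 115.2] F [-2.7 -0.3 13. ] w 41.9 ff 20.0
```

View pics/s2.png

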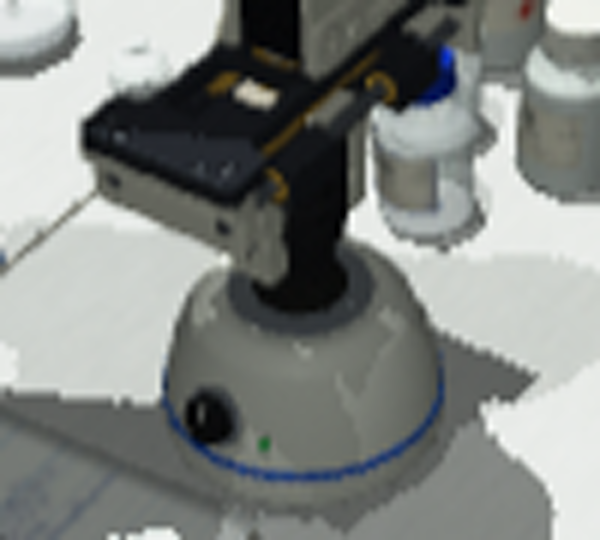

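The force followed the spring at 1 N/mm with little side load, and the head reached its stop. That suggests a blocked cup, but the picture under the foot (crop 300,300) is dark. I'll check the same crop brightened, with expected heights projected onto it.

Run:
```python
from h import *
bot.line_to([539,45.6,135],60);st("lift")   # cup 9 mm higher than contact
im=bot.camera("scene")[:,:,::-1].copy()
c=cv2.imread("pics/s2.png").astype(float)
a=np.clip(255*(c/255)**.5,0,255)[60:360,150:450]
b=cv2.resize(im[150:200,275:325],(300,300),interpolation=2);b=255*(b/255.)**.5
cv2.imwrite("pics/cmp.png",cv2.resize(np.hstack([a,b]).astype(np.uint8),None,fx=1.3,fy=1.3))
for z in(92,100,106,114,122,144):print(z,proj("scene",[[538,45,z]]).round(1))
```

```text
lift t15.3 tcp [538.5  45.5 134.6] F [ 0.3  0.6 -0.5] w 41.8 ff 20.0
92 [[299.6 186.4]]
100 [[299.5 184.2]]
106 [[299.5 182.5]]
114 [[299.4 180.2]]
122 [[299.3 177.9]]
144 [[299.1 171.4]]
```

View pics/cmp.png

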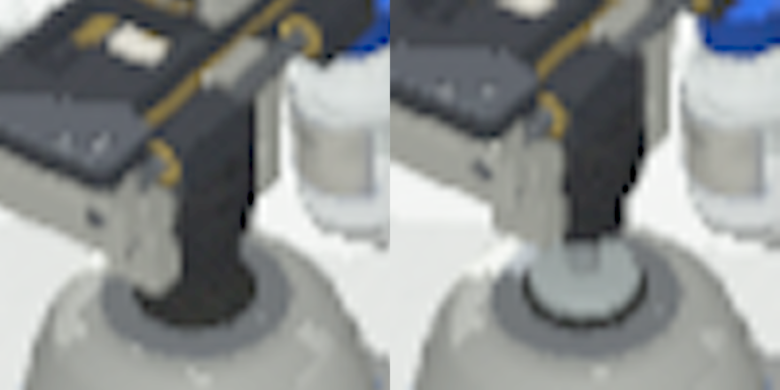

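The second view shows the bare head disc and post, with the cup foot's bottom at row ~181, so the cup rides only a few mm up in the grip. The onset and stop heights (both +4 mm) then agree with the cup being blocked on the post's tip about 14 mm high. This cup doesn't fit, so it goes in the tray and I'll try the other one.

Run:
```python
from h import *
bot.line_to([539,45.6,170],150)
q=near(0,[*TRAY,80]);bot.move_ptp([*TRAY,80],q);bot.line_to([*TRAY,24],150);F0=st("pre")["contact_force"][2]
z=24
while z>11:
    z-=1.5;bot.line_to([*TRAY,z],40);f=bot.read_state()["contact_force"][2]-F0
    if f>3:break
st("down");bot.move_gripper(56);st("open");bot.line_to([*TRAY,110],200)
cv2.imwrite("pics/s3.png",cv2.resize(bot.camera("scene")[200:310,340:490,::-1],None,fx=4,fy=4,interpolation=2))
x,y=456,-212
bot.move_ptp([x,y,120],near(0,[x,y,120]));bot.move_gripper(80);bot.line_to([x,y,G],150);bot.move_gripper(30,25);st("gripped")
bot.line_to([x,y,165],200);bot.line_to([538.6,45.5,165],250);bot.line_to([538.6,45.5,121+G],80);st("above")
import h;h.HEAD=np.array([538.6,45.5]);try_post(102);st()
cv2.imwrite("pics/s4.png",bot.camera("scene")[:,:,::-1])
```

```text
pre t17.7 tcp [ 587.7 -333.5   24.6] F [-0.1  0.3 -0.1] w 42.0 ff 20.0
down t19.2 tcp [ 587.1 -334.2   15.9] F [-1.2  0.4  5.3] w 41.6 ff 20.0
open t19.7 tcp [ 586.9 -334.    14.8] F [0.6 0.6 0.1] w 56.0 ff 0.0
gripped t23.4 tcp [ 456.1 -212.    13.1] F [ 0.6 -0.2  1.6] w 41.6 ff 25.0
above t26.1 tcp [538.6  45.1 134. ] F [-0.5  0.7 -0.4] w 41.5 ff 25.0
cupz 119.5 act 119.8 f 0.1
cupz 118.0 act 118.0 f -0.2
cupz 116.5 act 116.4 f -0.6
cupz 115.0 act 114.9 f 0.2
cupz 113.5 act 113.4 f -0.4
cupz 112.0 act 111.9 f -0.4
cupz 110.5 act 110.4 f -0.7
cupz 109.0 act 108.9 f -0.4
cupz 107.5 act 107.4 f 0.3
cupz 106.0 act 105.9 f 0.9
cupz 104.5 act 104.4 f -0.2
cupz 103.0 act 102.9 f -1.6
cupz 101.5 act 101.4 f -0.2
cupz 100.0 act 100.1 f 1.0
 t29.6 tcp [538.8  45.6 113.1] F [ 0.8 -0.1  0.6] w 42.0 ff 25.0
```

View pics/s3.png

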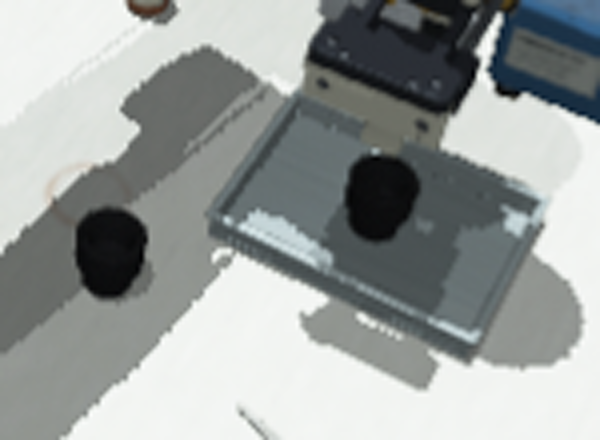

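Cup R slid down to 100 mm with no force, so it's the one that fits. The picture shows the other cup standing upright in the tray at about crop (382,197). I'll press cup R home, release it and fetch the purple tube.

Run:
```python
from h import *
bot.line_to([538.7,45.5,96.5+G],40);st("pressed")
bot.line_to([538.7,45.5,100+G],40);bot.move_gripper(62);s=st("open")
bot.line_to([538.7,45.5,190],200)
im=bot.camera("scene")
x,y=555.2,352.3
bot.move_ptp([x,y,190],near(-13.4,[x,y,190]));bot.move_gripper(50);bot.line_to([x,y,70],130);st("at tube")
bot.move_gripper(8,30);st("grip")
cv2.imwrite("pics/s5.png",np.vstack([cv2.resize(i[130:210,205:325,::-1],None,fx=3.7,fy=3.7,interpolation=2) for i in(im,bot.camera("scene"))]))
```

```text
pressed t29.9 tcp [539.1  45.6 109.8] F [0.7 1.  3.7] w 41.9 ff 25.0
open t30.7 tcp [538.7  45.5 112.9] F [-0.7 -1.   0.4] w 61.8 ff 0.0
at tube t34.0 tcp [555.7 352.8  70.9] F [ 0.2  0.1 -0.1] w 49.6 ff 0.0
grip t34.7 tcp [555.6 352.3  70.1] F [ 2.4 -1.1  0.5] w 17.4 ff 29.9
```

View pics/s5.png

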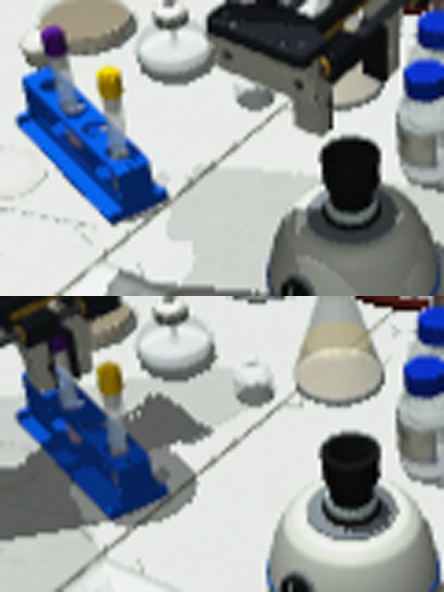

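The pictures show the cup home and upright on the head (crop 350,470), with the fingers closed on the purple tube. Now I'll lift it, insert it and press with force feedback.

Run:
```python
from h import *
x,y=555.4,352.3;hx,hy=538.8,45.5
bot.line_to([x,y,240],150);st("up")
bot.line_to([hx,hy,240],230);bot.line_to([hx,hy,205],120);bot.pause(.2);F0=st("over")["contact_force"]
im=bot.camera("scene");imt=bot.camera("top")
z=205
while z>176:
    z-=2 if z>190 else 1
    bot.line_to([hx,hy,z],40);s=bot.read_state();f=s["contact_force"]-F0
    if f[2]>4:break
print(f.round(1));st("contact")
im2=bot.camera("scene")
cv2.imwrite("pics/s6.png",np.hstack([cv2.resize(i[100:220,250:350,::-1],None,fx=4,fy=4,interpolation=2) for i in(im,im2)]))
```

```text
up t36.0 tcp [554.8 352.  238.8] F [-0.5  0.6 -0.5] w 17.4 ff 29.9
over t38.1 tcp [539.3  45.8 205.9] F [-0.6  0.2  0.1] w 17.6 ff 29.9
[-0.1  0.5  4.4]
contact t42.2 tcp [539.   45.5 181.2] F [-0.6  0.7  4.5] w 17.2 ff 29.9
```

View pics/s6.png

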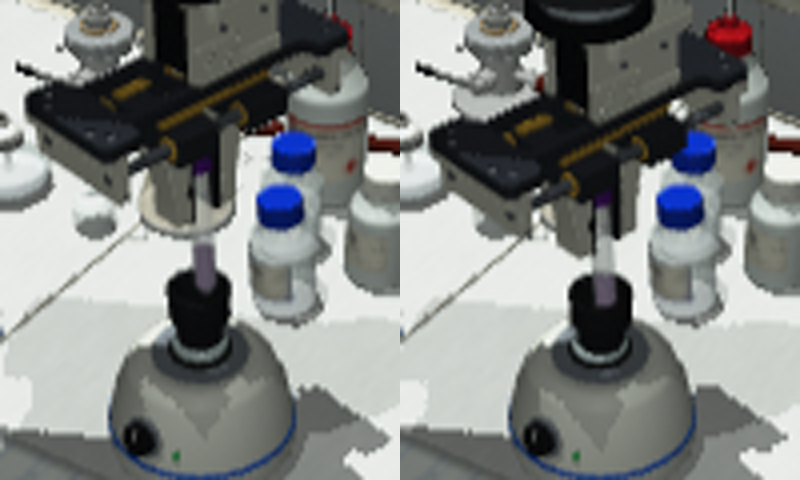

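The tube stands in the cup and the contact shows 4.5 N. I'll press a little further and check the head's sinking from the cup's shift in the image.

Run:
```python
from h import *
bot.line_to([538.8,45.5,179.8],30);bot.pause(.5)
F=[];
for k in range(6): F.append(bot.read_state()["contact_force"]);bot.pause(.05)
st("press");print(np.mean(F,0).round(2))
g=np.mean([bot.camera("scene").max(2).astype(float) for _ in range(4)],0);np.save("g2.npy",g)
# im before = left half of s6 downsampled
b=cv2.resize(cv2.imread("pics/s6.png")[:,:400],(100,120),interpolation=3).max(2).astype(float)
n=g[100:220,250:350]
for c in range(44,57): print(c,b[76:94,c].astype(int),n[76:94,c].astype(int))
```

```text
press t43.3 tcp [539.   45.5 180. ] F [-0.2  0.2  5.9] w 17.5 ff 29.9
[0.08 0.13 5.02]
44 [ 12  11  10  10   8  18  35  39  51  89 108 100  67  29  20  47  59  59] [16 13 11 11 11 10 14 15 13 12 16 90 90 42 19 48 58 59]
45 [ 13  13  13  12  12  10   9  11  13  23  66 102 101  60  23  36  54  60] [15 15 13 11 12 11 11 10  9  9 10 15 92 62 12 36 54 59]
46 [ 15  13  13  13  12  11  11  11  10  11  32  91 111  88  43  22  48  59] [11 15 13 12 12 11 11 11 10 10 10 11 30 70 46 19 49 59]
47 [ 18  15  13  14  13  13  11  11  12  10  16  68 108  96  45  16  44  58] [ 12  13  12  12  13  12  12  11  11  10  10  12  35 101  66  12  47  59]
48 [ 18  14  13  13  11  11  12  10  12  10  14  65 109 111  60  17  36  54] [21 14 13 13 12 13 12 12 12 11 11 11 13 98 67 15 50 60]
49 [ 17  15  12  13  12  11  12  11  11  10  12  49 109 120  71  23  35  54] [63 27 12 13 12 12 12 12 11 10 11 12 11 73 51 15 50 60]
50 [ 17  15  12  11  11  12  11  11  11  11  13  48 123 125  63  17  35  54] [69 29 13 12 11 12 11 12 12 11 11 11 12 74 51 14 50 76]
51 [ 14  14  12  12  12  11  12  11  11  11  14  50 108 116  61  18  46  59] [69 30 13 12 12 12 11 12 11 11 11 11 11 50 35 14 66 82]
52 [ 14  12  12  12  13  11  11  10  11  10  16  83 115 109  58  20  61  67] [57 20 12 11 11 12 12 11 11 10 11 11 26 52 33 13 66 83]
53 [ 11  11  12  12  11  11  10  11  11  10  45 100 110  77  34  28  67  68] [45 13 11 12 11 11 10 11 10 10 10 11 46 61 34 26 70 68]
54 [ 12  12  10  11  11  11  11  10   9  21  84 109  98  52  17  36  69  68] [15 12 12 11 11 11 11 10 10  9  9 25 70 47 12 25 69 67]
55 [  9   9   9   8   9  18  26  28  35  83 105  94  57  21  27  64  68  59] [12 10 11 11 11 10 11  8  9  8 24 68 46 11 25 50 59 59]
56 [16 11  8 18 35 51 60 62 80 92 73 43 21 20 47 72 67 58] [11 11 10 10 10 10 25 24 40 49 52 31 12 18 47 58 58 57]
```

The cup/head edge shifted about 1.7 px, which is about 6 mm at 0.275 px/mm. This agrees with the kinematic estimate of 6 mm. I'll back off 1 mm to about 5 mm, hold and hand in.

Run:
```python
from h import *
bot.line_to([538.8,45.5,180.9],20);bot.pause(.4);st("hold")
g=np.mean([bot.camera("scene").max(2).astype(float) for _ in range(4)],0)[100:220,250:350]
for c in(46,48,50,54): print(c,g[85:93,c].astype(int))
bot.pause(2.6);st("end")
print(bot.close_job())
```

```text
hold t44.2 tcp [538.8  45.5 180.9] F [0.3 0.6 4.8] w 17.7 ff 29.9
46 [ 11  10  13  72 104  61  20  49]
48 [ 11  11  11  16 123  84  15  50]
50 [ 11  10  11  25 104  71  15  50]
54 [ 9  9 41 96 61 12 25 69]
end t47.0 tcp [538.8  45.5 180.9] F [0.3 0.9 2.4] w 17.6 ff 29.9
the job is handed in; nothing more can be done
None
```

The job is handed in at 47 s, but the result wasn't reported back. The fitting cup is home on the post, the other cup is upright in the tray, and the gripped purple tube holds the head down about 5 mm going by arm position (last force reading 2.4 N, lower than the roughly 7 N expected, but noisy).

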